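Start two of three mini PCs in order

TASK

Start the little home cluster in the right order: with the fingertips, gently press the round power button on top of the tallest mini PC and let it come back up, then do the same on the lowest mini PC, and withdraw. Leave the middle-height mini PC and all the small square reset keys alone, and do not lift or shove the PCs or disturb anything else on the desk.

Things in the scene. Friction and masses are not known exactly. Their poses are not given: they have to be found in the camera images.
- tall_pc: The tallest of three dark square mini PCs loose on the desk, 115 x 115 mm and 82 mm high to its flat lid; origin: centre of its underside, z up; front (two blue ports) faces its -x. On the lid, two metal buttons: round power button at x = -34 mm, y = +34 mm, smaller square reset key at x = -34 mm, y = -18 mm.
- tall_pc_power_top (a point): Centre of the top face of the tallest PC's round power button, 24 mm across, standing 9 mm above the lid when up.
- tall_pc_power (a joint): Travel of the tallest PC's power button: 0 up, 0.006 m fully down. A spring raises it again; about 1 N starts it, 4 N bottoms it. It counts as pressed beyond 0.0035 m.
- tall_pc_reset_top (a point): Centre of the top face of the tallest PC's square reset key, 9 mm wide, standing 5 mm above the lid. Not to be pressed.
- tall_pc_reset (a joint): Travel of the tallest PC's reset key: 0 up, 0.003 m fully down (about 2 N).
- mid_pc: The middle-height of three dark square mini PCs loose on the desk, 115 x 115 mm and 58 mm high to its flat lid; origin: centre of its underside, z up; front (two blue ports) faces its -x. On the lid, two metal buttons: round power button at x = -34 mm, y = +34 mm, smaller square reset key at x = -34 mm, y = -18 mm.
- mid_pc_power_top (a point): Centre of the top face of the middle-height PC's round power button, 24 mm across, standing 9 mm above the lid when up.
- mid_pc_power (a joint): Travel of the middle-height PC's power button: 0 up, 0.006 m fully down. A spring raises it again; about 1 N starts it, 4 N bottoms it. It counts as pressed beyond 0.0035 m.
- mid_pc_reset_top (a point): Centre of the top face of the middle-height PC's square reset key, 9 mm wide, standing 5 mm above the lid. Not to be pressed.
- mid_pc_reset (a joint): Travel of the middle-height PC's reset key: 0 up, 0.003 m fully down (about 2 N).
- low_pc: The lowest of three dark square mini PCs loose on the desk, 115 x 115 mm and 36 mm high to its flat lid; origin: centre of its underside, z up; front (two blue ports) faces its -x. On the lid, two metal buttons: round power button at x = -34 mm, y = +34 mm, smaller square reset key at x = -34 mm, y = -18 mm.
- low_pc_power_top (a point): Centre of the top face of the lowest PC's round power button, 24 mm across, standing 9 mm above the lid when up.
- low_pc_power (a joint): Travel of the lowest PC's power button: 0 up, 0.006 m fully down. A spring raises it again; about 1 N starts it, 4 N bottoms it. It counts as pressed beyond 0.0035 m.
- low_pc_reset_top (a point): Centre of the top face of the lowest PC's square reset key, 9 mm wide, standing 5 mm above the lid. Not to be pressed.
- low_pc_reset (a joint): Travel of the lowest PC's reset key: 0 up, 0.003 m fully down (about 2 N).
- vial: Small amber bottle with a red cap, 24 mm across, 75 mm high; loose on the desk, origin at the centre of its underside; leave it alone.
- duck: Yellow toy duck, about 50 mm long, 50 mm high; loose on the desk, origin at the centre of its underside; leave it alone.
- mouse: Black computer mouse, 100 x 58 x 32 mm, long side along its x; loose on the desk, origin at the centre of its underside; leave it alone.
- screwdriver: Screwdriver lying along its x, 160 mm long, handle to -x, about 30 mm high; loose on the desk, origin at the centre of its underside; leave it alone.
- drive: Flat black external drive, 113 x 78 x 14 mm; loose on the desk, origin at the centre of its underside; leave it alone.
- mug: White mug, 80 mm across, 92 mm high, handle at its +y; loose on the desk, origin at the centre of its underside; leave it alone.
- usb_stick: Black USB stick, 55 x 18 x 9 mm; loose on the desk, origin at the centre of its underside; leave it alone.
Things that resemble listed ones, but are neither listed nor needed, are in the scene too. Leave any orange or turquoise look-alike of the mid_pc alone. What is shaped like the tall_pc but yellow is not meant.

How it is judged:
By the outcome, as a careful person would: the job done as asked, in the order asked, and still so for the second after the job is handed in, with the robot touching nothing.
It also fails if it takes over 42 s, if anything falls off the work surface, if the arm or the gripper's body presses on something with over 40 N, if the wrist force passes 120 N, or if a joint passes its speed limit or range.

ROBOT

A 7-joint arm with a two-finger parallel gripper is mounted at the origin on the work surface. World frame = base frame: x ahead of the robot, y to its left, z up, the work surface at z = 0. Lengths are in m, angles in rad, forces in N, time in s.
With the tool pointing down it reaches from about 0.425 to 0.925 m from the base axis. Payload 6.8 kg.
Tool frame: the origin (TCP) lies at the very end of the fingers, on their centre line; the grasp point (between the pads) lies 19 mm behind it; z points along the fingers, y is the line along which they close (so a half turn about z gives the same grasp; the last joint's range is limited). The gripper opens to 85 mm and grips with 20 to 120 N. Pads are 22 mm wide; open, the fingers measure 114 mm over their backs; the gripper's body (76 mm by 85 mm) begins 54 mm behind the grasp point. The pads swing forward as they close: fully open they stand 13 mm farther back than shut.
Start: joints at [1.158, 0.477, 0.022, 1.555, -0.011, 1.109, -0.083], TCP at [0.203, -0.644, 0.231] pointing down, gripper open.
Joint ranges: [-2.96, 2.96], [-0.34, 2.1], [-1.41, 1.46], [0.24, 2.44], [-1.37, 4.51], [0.17, 1.92], [-2.96, 2.96]. Speed limits (rad/s): [2.39, 2.39, 3.14, 3.14, 3.14, 3.14, 3.14].

INTERFACE

Orientations are given as a rotation vector (axis times angle).
In Python, from bench import r gives the robot as it stands. The module is installed in compiled form; this text tells all that it offers.
- The arm moves only by the tool servo_tool, never from a script. Its argument "commands" is a list of rows, each a list of 7 numbers: the turn, a rotation vector about the world's x, y, z in degrees, then the shift along the world's x, y, z in mm, then the closure, from 0 (fully open) to 1 (shut). A call has 1 to 5 rows; each row is the pose to reach, as a shift and turn from the pose commanded when the call began; what a row does not reach only later rows make up. A row lasts 1/12 s, in which the tool goes at most 41.7 mm and 7.16 degrees, less where a joint would pass 70% of its speed; a pose out of reach is approached as far as the arm can. A call with a gripper value outside its range is refused whole. The fingers move at their own pace and stop on an object; "force" is the grip in N (left out, the last holds). Time passes only in rows, so rows that repeat a pose let the fingers close. It gives the time, the measured TCP pose, the force, the opening and the grip force at its end, in the units of the state.
- r.get_obs(): the state, without advancing time (a new reading comes with each control period).
- r.grab_frame(name): name is "side" or "top"; returns (picture, depth): 400x640x3 uint8, blue, green, red; 400x640 float32, m along the optical axis (not along the pixel's ray), 0 where there is no reading.
- r.camera_info(name): a dict with "vertical_fov" (degrees; the focal length in pixels is half the picture's height over the tangent of half this angle, whatever the lens; pixels are square), "cx", "cy" (the principal point, pixels), "D" ([k1, k2, p1, p2, k3] as OpenCV has them; the pictures are not rectified), "cam_to_world" (4x4, takes a point from camera to world coordinates). Camera axes: x right, y up, looking along -z (the intrinsics and any distortion apply to the point x, -y, -z); pixel columns grow to the right and rows downward; lengths in m; the calibration is good to about 2 mm. A picture is of the moment at which its call begins. camera_info takes no time and is no camera call.
- r.hand_in(): hands the job in; it is judged then, once.
The state is a dict: "clock": time; "joints": joint angles; "qvel": joint speeds; "tau": joint torques, N m; "tcp_pos": TCP position; "orientation": TCP orientation; "contact_force": force on the tool from outside, world axes, zero at the start; "moment": the same for the moment, N m; "grip_width": finger opening in m; "gripper_force": force on a finger pad.
Only numpy, scipy, OpenCV 4.12 (cv2) and the standard library are available. Lean on these libraries where they do the work, as an engineer would, in place of code of your own. Each camera call takes 0.05 s, during which the arm holds its last target. There are 200 camera calls.

## Working session

There is one attempt and no reset: what is moved stays moved. The work goes in short steps, Python scripts to look and compute and a tool call to move; the robot and the scene stay as the last step left them, time stands still between calls to the robot, and variables do not carry over. Pictures are saved under pics/ and viewed, at most 10 in all, crops included, and the job is handed in when it is done.

Besides the shell and the picture viewer there is one more tool, called as name(argument=value, ...) on one line, values as JSON. servo_tool: Moves the arm, as the interface text tells. Its arguments: {"type":"object","properties":{"commands":{"type":"array"},"force":{"type":"number"}},"required":["commands"]}

```bash
mkdir -p pics
python3 - <<'E'
from bench import r
import cv2,numpy as np
for n in("top","side"):
    p,d=r.grab_frame(n); cv2.imwrite(f"pics/{n}0.png",p); np.save(f"{n}0.npy",d)
    c=r.camera_info(n); print(n,c["vertical_fov"],c["cx"],c["cy"],c["D"],np.round(c["cam_to_world"],3).tolist())
o=r.get_obs();print(o["clock"],o["tcp_pos"],o["orientation"],o["grip_width"])
E
```

```text
top 43.91658910127984 310.145130025019 203.74975295134658 [-0.14717516  0.          0.          0.          0.        ] [[-0.01, 0.997, -0.076, 0.415], [-1.0, -0.01, 0.003, -0.057], [0.002, 0.076, 0.997, 1.448], [0.0, 0.0, 0.0, 1.0]]
side 43.90260642590911 322.8452090520802 203.00371579850204 [0.0390054 0.        0.        0.        0.       ] [[-0.91, 0.28, -0.306, 0.146], [-0.415, -0.63, 0.656, 0.685], [-0.009, 0.724, 0.69, 0.91], [0.0, 0.0, 0.0, 1.0]]
0.1 [ 0.20237374 -0.64340269  0.23042085] [-3.10362588e+00 -4.76592574e-01  5.93614278e-04] 0.08531678359100296
```

View pics/top0.png

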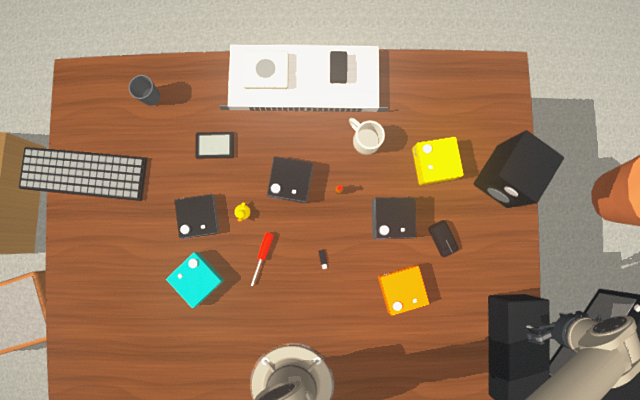

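View pics/side0.png

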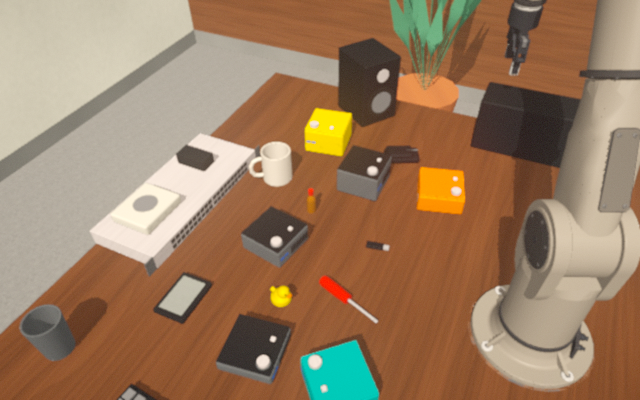

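The top view shows three dark PCs at (290,180), (196,216) and (395,218); in the side view they are at (275,236), (255,348) and (364,172). The look-alikes are orange (403,290), turquoise (193,280) and yellow (438,160). I'll triangulate the round buttons and check the lid heights.

```bash
cat > h.py <<'E'
from bench import r
import cv2,numpy as np
def cam(n):
    c=r.camera_info(n); f=200/np.tan(np.radians(c["vertical_fov"]/2))
    return np.array([[f,0,c["cx"]],[0,f,c["cy"]],[0,0,1]]),np.array(c["D"]),np.array(c["cam_to_world"])
def ray(n,uv):
    K,D,T=cam(n); q=cv2.undistortPoints(np.array([[uv]],float),K,D)[0,0]
    return T[:3,3],T[:3,:3]@np.array([q[0],-q[1],-1])   # depth-scaled
def onz(n,uv,z):
    o,d=ray(n,uv); return o+d*(z-o[2])/d[2]
def tri(a,b):
    o1,d1=ray("top",a);o2,d2=ray("side",b)
    s,t=np.linalg.lstsq(np.c_[d1,-d2],o2-o1,rcond=None)[0]
    p,q=o1+s*d1,o2+t*d2; return (p+q)/2,np.linalg.norm(p-q)
def blobs(img,box,thr=150):
    x0,y0,x1,y1=box; s=img[y0:y1,x0:x1]
    m=(s.min(2)>thr).astype(np.uint8)
    n,_,st,ce=cv2.connectedComponentsWithStats(m)
    return [(int(st[i,4]),ce[i]+[x0,y0]) for i in range(1,n) if st[i,4]>=6]
E
python3 - <<'E'
from h import *
t=cv2.imread("pics/top0.png");s=cv2.imread("pics/side0.png");dt=np.load("top0.npy");ds=np.load("side0.npy")
B={"A":((262,150,318,207),(240,205,310,266)),"B":((170,190,222,242),(215,312,295,385)),"C":((368,192,420,242),(335,145,395,200))}
for k,(bt,bs) in B.items():
    T=sorted(blobs(t,bt),key=lambda a:-a[0]);S=sorted(blobs(s,bs),key=lambda a:-a[0])
    print(k,[(a,np.round(c,1)) for a,c in T],[(a,np.round(c,1)) for a,c in S])
    for i in range(min(2,len(T),len(S))):
        p,e=tri(T[i][1],S[i][1]);
        u,v=T[i][1].round().astype(int);o,d=ray("top",T[i][1]);
        print("  tri",p.round(4),e.round(4),"depth",(o+d*dt[v,u]).round(4))
    # lid plane by depth
    x0,y0,x1,y1=bt;o=[]
    for v in range(y0+18,y1-18,3):
        for u in range(x0+18,x1-18,3):
            a,d=ray("top",(u,v));o.append((a+d*dt[v,u])[2])
    print("  lid z",np.median(o))
    
vis=np.hstack([cv2.resize(t[140:250,160:430],(540,220)),])
vis2=cv2.resize(s[130:390,200:420],None,fx=1.4,fy=1.4,interpolation=2)
w=np.zeros((590,540,3),np.uint8);w[:220]=vis;w[222:222+364,:308]=vis2;cv2.imwrite("pics/crop.png",w)
E
```

```text
A [(69, array([275., 188.])), (14, array([293.5, 191.3]))] [(95, array([275.8, 241.2])), (19, array([289.8, 228.1]))]
  tri [0.5669 0.0377 0.0626] 0.002 depth [0.5655 0.0369 0.0675]
  tri [ 0.5575 -0.0142  0.0606] 0.0023 depth [ 0.5559 -0.0148  0.0654]
  lid z 0.05886656081216368
B [(65, array([184.2, 229. ])), (15, array([202.4, 226.4]))] [(148, array([262.6, 361.4])), (29, array([272.4, 338.6]))]
  tri [0.4544 0.3005 0.0406] 0.0022 depth [0.4533 0.2989 0.0449]
  tri [0.4618 0.2485 0.0371] 0.0026 depth [0.4605 0.2468 0.0423]
  lid z 0.036158723080583544
C [(74, array([383.9, 229.8])), (15, array([402.4, 229.4]))] [(67, array([372. , 170.1])), (14, array([378.8, 159.4]))]
  tri [ 0.4458 -0.2629  0.0863] 0.0019 depth [ 0.4448 -0.2626  0.0904]
  tri [ 0.4461 -0.3151  0.0835] 0.0014 depth [ 0.4455 -0.3152  0.0839]
  lid z 0.08127021691468106
```

View pics/crop.png

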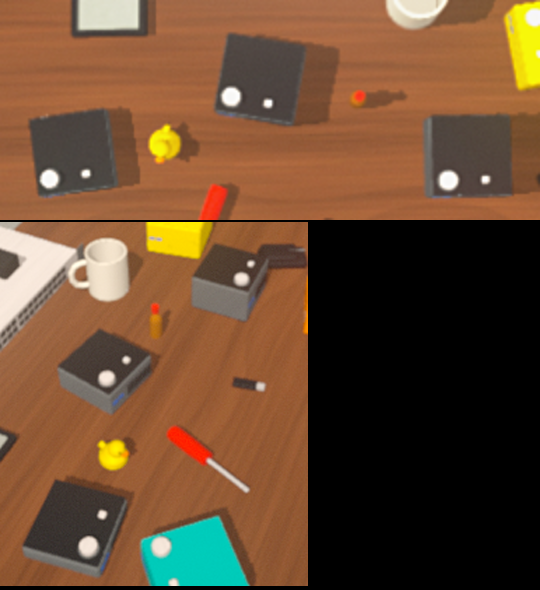

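Candidates in the top image: A (290,180), B (196,216) and C (395,218) are dark. The orange, turquoise and yellow ones are excluded. Measured lid heights are 81 mm for C, 59 mm for A and 36 mm for B.
- **C is tall_pc:** power button at pixel (384,230), position (0.445, -0.263, 0.090).
- **B is low_pc:** power button at pixel (184,229), position (0.454, 0.300, 0.045).

The crop confirms this: each of these lids has the large round button at its left front and the small key to the right.

servo_tool(commands=[[0,0,0,19,30,0,1],[0,0,0,38,60,0,1],[0,0,0,57,90,0,1],[0,0,0,76,120,0,1],[0,0,0,95,150,0,1]], force=40)

```text
clock: 0.52
tcp_pos: [0.298, -0.4921, 0.2309]
orientation: [-3.105, -0.476, 0.001]
contact_force: [0.3, -0.2, -0.4]
grip_width: 0.0256
gripper_force: 0.0
```

servo_tool(commands=[[0,0,0,19,30,0,1],[0,0,0,38,60,0,1],[0,0,0,57,90,0,1],[0,0,0,76,120,0,1],[0,0,0,95,150,0,1]])

```text
clock: 0.93
tcp_pos: [0.3929, -0.3422, 0.2311]
orientation: [-3.105, -0.477, 0.001]
contact_force: [0.9, -0.5, 0.3]
grip_width: 0.0
gripper_force: 0.0
```

servo_tool(commands=[[0,0,0,19,30,0,1],[0,0,0,38,60,-10,1],[0,0,0,53,81,-30,1],[0,0,0,53,81,-50,1],[0,0,0,53,81,-70,1]])

```text
clock: 1.35
tcp_pos: [0.4468, -0.2607, 0.1606]
orientation: [-3.104, -0.484, -0.001]
contact_force: [-0.1, -1.4, -0.8]
grip_width: -0.0001
gripper_force: 0.0
```

servo_tool(commands=[[0,0,0,-1,-2,-15,1],[0,0,0,-1,-2,-30,1],[0,0,0,-1,-2,-45,1],[0,0,0,-1,-2,-51,1],[0,0,0,-1,-2,-51,1]])

```text
clock: 1.77
tcp_pos: [0.4434, -0.2643, 0.1088]
orientation: [-3.103, -0.477, 0.004]
contact_force: [0.5, -0.1, -0.2]
grip_width: 0.0002
gripper_force: 0.0
```

Run:
```python
from h import *
o=r.get_obs();print(o["tcp_pos"],o["contact_force"])
t,_=r.grab_frame("top");s,_=r.grab_frame("side")
a=cv2.resize(t[180:260,350:450],(400,320),interpolation=2);b=cv2.resize(s[110:210,310:435],(400,320),interpolation=2)
cv2.imwrite("pics/c1.png",np.hstack([a,b]))
```

```text
[ 0.44340471 -0.26431935  0.10878984] [ 0.45100663 -0.07730999 -0.18498316]
```

View pics/c1.png

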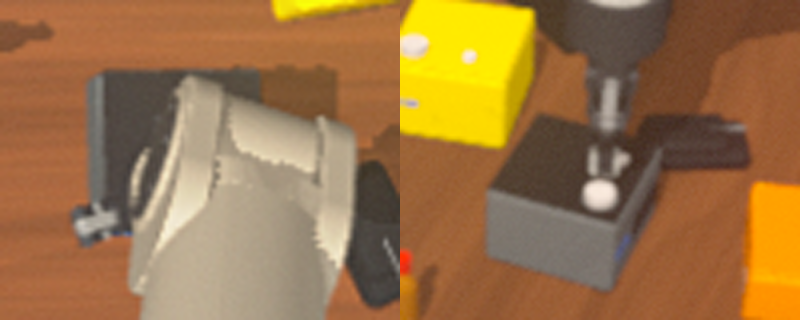

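In the side crop the closed fingertips hang just above the round button, with the tip at about (374,164) and the button at (372,171). Next I nudge over and descend, watching the force.

servo_tool(commands=[[0,0,0,2,1,-5,1],[0,0,0,2,1,-10,1],[0,0,0,2,1,-14,1],[0,0,0,2,1,-15,1],[0,0,0,2,1,-15,1]])

```text
clock: 2.28
tcp_pos: [0.4463, -0.2638, 0.095]
orientation: [-3.105, -0.477, 0.001]
contact_force: [0.5, -0.6, 0.5]
grip_width: 0.0001
gripper_force: 0.0
```

servo_tool(commands=[[0,0,0,0,0,-1,1],[0,0,0,0,0,-2,1],[0,0,0,0,0,-4,1],[0,0,0,0,0,-4,1],[0,0,0,0,0,-4,1]])

```text
clock: 2.7
tcp_pos: [0.4466, -0.2639, 0.0913]
orientation: [-3.105, -0.477, -0.0]
contact_force: [0.4, -0.1, 0.8]
grip_width: 0.0
gripper_force: 0.0
```

servo_tool(commands=[[0,0,0,0,0,-1,1],[0,0,0,0,0,-2,1],[0,0,0,0,0,-3,1],[0,0,0,0,0,-3,1],[0,0,0,0,0,-3,1]])

```text
clock: 3.12
tcp_pos: [0.4466, -0.2639, 0.0884]
orientation: [3.105, 0.477, 0.0]
contact_force: [-0.4, -0.9, 2.7]
grip_width: -0.0
gripper_force: 1.1
```

servo_tool(commands=[[0,0,0,0,0,-1,1],[0,0,0,0,0,-2,1],[0,0,0,0,0,-2,1],[0,0,0,0,0,-2,1]])

```text
clock: 3.45
tcp_pos: [0.4466, -0.264, 0.0864]
orientation: [3.105, 0.477, 0.0]
contact_force: [-1.0, -0.2, 3.6]
grip_width: 0.0001
gripper_force: 1.6
```

servo_tool(commands=[[0,0,0,0,0,-1,1],[0,0,0,0,0,-1,1],[0,0,0,0,0,-1,1]])

```text
clock: 3.7
tcp_pos: [0.4467, -0.2639, 0.0853]
orientation: [3.105, 0.477, 0.0]
contact_force: [-0.0, 0.7, 3.5]
grip_width: 0.0001
gripper_force: 1.9
```

servo_tool(commands=[[0,0,0,0,0,-1,1],[0,0,0,0,0,-1,1],[0,0,0,0,0,-1,1]])

```text
clock: 3.95
tcp_pos: [0.4467, -0.264, 0.0849]
orientation: [3.105, 0.477, 0.0]
contact_force: [-3.2, 1.9, 9.3]
grip_width: 0.0001
gripper_force: 5.2
```

The button has bottomed out at 9 N. Now I lift straight up.

servo_tool(commands=[[0,0,0,0,0,4,1],[0,0,0,0,0,12,1],[0,0,0,0,0,35,1],[0,0,0,0,0,65,1],[0,0,0,0,0,95,1]])

```text
clock: 4.37
tcp_pos: [0.4457, -0.2634, 0.1799]
orientation: [-3.104, -0.477, 0.003]
contact_force: [1.2, -0.6, -0.1]
grip_width: 0.0
gripper_force: 0.0
```

servo_tool(commands=[[0,0,0,0,35,10,1],[0,0,0,0,70,10,1],[0,0,0,0,105,10,1],[0,0,0,0,140,10,1],[0,0,0,0,175,10,1]])

```text
clock: 4.78
tcp_pos: [0.446, -0.0874, 0.1896]
orientation: [3.105, 0.476, 0.0]
contact_force: [1.0, -0.8, 0.5]
grip_width: 0.0
gripper_force: 0.0
```

Run:
```python
from h import *
o=r.get_obs();print(o["tcp_pos"],o["contact_force"])
t,dt=r.grab_frame("top");s,ds=r.grab_frame("side")
cv2.imwrite("pics/t2.png",t)
for n,img,d,bx in(("top",t,dt,(368,192,420,242)),("side",s,ds,(335,145,395,200)),("top",t,dt,(170,190,222,242)),("side",s,ds,(215,312,295,385))):
    for a,c in blobs(img,bx):
        u,v=c.round().astype(int);o,e=ray(n,c);print(n,a,c.round(1),(o+e*d[v,u]).round(4))
```

```text
[ 0.44604191 -0.08737535  0.18963537] [ 0.9928559  -0.77067945  0.48846507]
top 69 [383.9 230.1] [ 0.444  -0.262   0.0948]
top 8 [402.1 229.1] [ 0.4461 -0.3139  0.0873]
side 36 [344.6 160.3] [ 0.432  -0.0329  0.2917]
side 6 [344.  167.5] [ 0.4278 -0.0201  0.2842]
side 45 [372.8 170.5] [ 0.4419 -0.2547  0.0927]
side 12 [340.6 180. ] [ 0.4539 -0.0677  0.2046]
side 6 [349.5 182. ] [ 0.4972 -0.2357  0.0491]
top 65 [184.2 229. ] [0.4534 0.2996 0.0424]
top 15 [202.4 226.4] [0.4605 0.2473 0.0398]
side 29 [272.4 338.6] [0.4614 0.2511 0.0416]
side 147 [262.6 361.4] [0.4537 0.3029 0.0452]
```

The tall PC hasn't moved and its button is back up. On to the low PC, which needs +8, +387 mm.

servo_tool(commands=[[0,0,0,2,38,0,1],[0,0,0,4,76,0,1],[0,0,0,6,114,0,1],[0,0,0,8,152,0,1],[0,0,0,8,190,0,1]])

```text
clock: 5.3
tcp_pos: [0.4547, 0.1021, 0.1896]
orientation: [3.105, 0.475, 0.001]
contact_force: [0.1, -0.1, -0.1]
grip_width: -0.0002
gripper_force: 0.0
```

servo_tool(commands=[[0,0,0,0,38,0,1],[0,0,0,0,76,0,1],[0,0,0,0,114,0,1],[0,0,0,0,152,-10,1],[0,0,0,0,187,-20,1]])

```text
clock: 5.72
tcp_pos: [0.455, 0.2901, 0.1697]
orientation: [-3.105, -0.476, -0.002]
contact_force: [-0.0, -0.0, -0.8]
grip_width: 0.0002
gripper_force: 0.0
```

servo_tool(commands=[[0,0,0,0,10,-20,1],[0,0,0,0,10,-50,1],[0,0,0,0,10,-80,1],[0,0,0,0,10,-102,1],[0,0,0,0,10,-102,1]])

```text
clock: 6.13
tcp_pos: [0.4523, 0.2954, 0.0631]
orientation: [3.101, 0.476, -0.011]
contact_force: [-0.5, -0.9, -0.4]
grip_width: 0.0001
gripper_force: 0.0
```

servo_tool(commands=[[0,0,0,0,0,0,1],[0,0,0,0,0,0,1]])

```text
clock: 6.3
tcp_pos: [0.4554, 0.2984, 0.0685]
orientation: [-3.105, -0.476, -0.002]
contact_force: [-1.1, 0.6, 0.1]
grip_width: 0.0001
gripper_force: 0.0
```

Run:
```python
from h import *
o=r.get_obs();print(o["tcp_pos"],o["contact_force"])
t,_=r.grab_frame("top");s,_=r.grab_frame("side")
a=cv2.resize(t[180:260,150:250],(400,320),interpolation=2);b=cv2.resize(s[300:400,200:325],(400,320),interpolation=2)
cv2.imwrite("pics/c3.png",np.hstack([a,b]))
```

```text
[0.45544662 0.29841716 0.06853854] [-1.07596118  0.56130262  0.06280465]
```

View pics/c3.png

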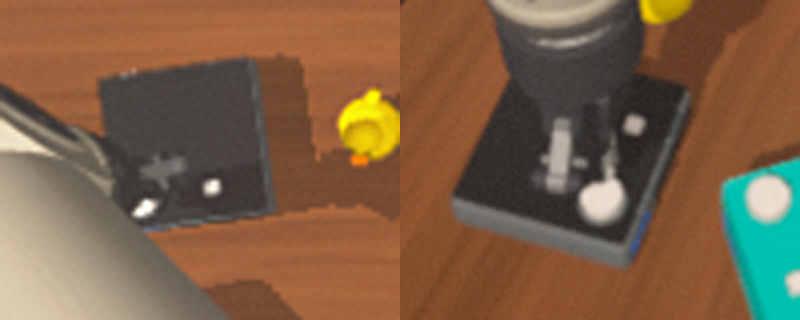

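Run:
```python
from h import *
def proj(n,p):
    K,D,T=cam(n);q=np.linalg.inv(T)@np.r_[p,1];return cv2.projectPoints(np.array([[q[0],-q[1],-q[2]]]),np.zeros(3),np.zeros(3),K,D)[0][0,0]
o=r.get_obs();p=o["tcp_pos"]
for h in(0,.03,.06,.09): 
    a=proj("side",p+[0,0,h]);print(h,a.round(1),((a-[200,300])*3.2+[400,0]).round())
s,ds=r.grab_frame("side")
for x,y in((612,180),(607,120),(558,150),(548,185),(560,125),(580,160)):
    u,v=int(round((x-400)/3.2+200)),int(round(y/3.2+300));c,d=ray("side",(u,v));print(x,y,(c+d*ds[v,u]).round(3))
```

```text
0 [261.6 352.5] [597. 168.]
0.03 [260.1 344. ] [592. 141.]
0.06 [258.5 335. ] [587. 112.]
0.09 [256.8 325.7] [582.  82.]
612 180 [0.454 0.29  0.043]
607 120 [0.436 0.307 0.145]
558 150 [0.443 0.345 0.17 ]
548 185 [0.442 0.359 0.158]
560 125 [0.446 0.335 0.177]
580 160 [0.435 0.339 0.156]
```

The TCP projects to (597,168) in the side crop, directly above the round button at (600,198). The duck and the reset key are clear. Descending.

servo_tool(commands=[[0,0,0,-1,1,-6,1],[0,0,0,-1,1,-13,1],[0,0,0,-1,1,-18,1],[0,0,0,-1,1,-20,1],[0,0,0,-1,1,-20,1]])

```text
clock: 6.87
tcp_pos: [0.453, 0.2987, 0.0464]
orientation: [3.104, 0.477, -0.002]
contact_force: [0.0, 0.8, 1.3]
grip_width: 0.0
gripper_force: 0.0
```

servo_tool(commands=[[0,0,0,0,0,-2,1],[0,0,0,0,0,-4,1],[0,0,0,0,0,-6,1],[0,0,0,0,0,-6,1],[0,0,0,0,0,-6,1]])

```text
clock: 7.28
tcp_pos: [0.4536, 0.2992, 0.0414]
orientation: [-3.105, -0.477, -0.0]
contact_force: [-0.5, 0.1, 2.5]
grip_width: -0.0002
gripper_force: 1.3
```

servo_tool(commands=[[0,0,0,0,0,-1,1],[0,0,0,0,0,-2,1],[0,0,0,0,0,-2,1],[0,0,0,0,0,-2,1]])

```text
clock: 7.62
tcp_pos: [0.4536, 0.2992, 0.0394]
orientation: [-3.105, -0.477, -0.0]
contact_force: [0.0, 0.5, 3.2]
grip_width: -0.0001
gripper_force: 1.8
```

servo_tool(commands=[[0,0,0,0,0,-1,1],[0,0,0,0,0,-1,1],[0,0,0,0,0,-1,1]])

```text
clock: 7.87
tcp_pos: [0.4537, 0.2992, 0.039]
orientation: [3.105, 0.477, 0.001]
contact_force: [-2.4, -1.3, 9.9]
grip_width: 0.0
gripper_force: 5.1
```

This one has bottomed out too, at 10 N. Withdrawing.

servo_tool(commands=[[0,0,0,0,0,4,1],[0,0,0,0,0,12,1],[0,0,0,0,0,40,1],[0,0,0,0,0,75,1],[0,0,0,0,0,110,1]])

```text
clock: 8.28
tcp_pos: [0.4527, 0.2985, 0.149]
orientation: [3.104, 0.477, -0.004]
contact_force: [1.1, 0.1, 0.7]
grip_width: 0.0004
gripper_force: 0.0
```

servo_tool(commands=[[0,0,0,0,-35,30,1],[0,0,0,0,-70,50,1],[0,0,0,0,-105,60,1],[0,0,0,0,-140,60,1],[0,0,0,0,-150,60,1]])

```text
clock: 8.7
tcp_pos: [0.4539, 0.143, 0.209]
orientation: [3.104, 0.466, 0.001]
contact_force: [0.3, -0.1, -0.1]
grip_width: 0.0004
gripper_force: 0.0
```

servo_tool(commands=[[0,0,0,0,0,0,1],[0,0,0,0,0,0,1],[0,0,0,0,0,0,1]])

```text
clock: 8.95
tcp_pos: [0.4534, 0.1505, 0.2083]
orientation: [-3.104, -0.479, 0.0]
contact_force: [-1.0, -0.2, -0.5]
grip_width: 0.0004
gripper_force: 0.0
```

Run:
```python
from h import *
t,dt=r.grab_frame("top");cv2.imwrite("pics/t4.png",t);s,ds=r.grab_frame("side")
for n,img,d,bx in(("top",t,dt,(368,192,420,242)),("top",t,dt,(170,190,222,242)),("top",t,dt,(262,150,318,207)),("side",s,ds,(215,312,295,385))):
    for a,c in blobs(img,bx):
        u,v=c.round().astype(int);o,e=ray(n,c);print(n,a,c.round(1),(o+e*d[v,u]).round(4))
```

```text
top 61 [383.9 229.7] [ 0.4452 -0.2621  0.0945]
top 8 [402.1 229.1] [ 0.446  -0.3129  0.0922]
top 1326 [196.1 219.5] [0.4555 0.1425 0.5778]
top 166 [174.  231.7] [0.4339 0.1788 0.5905]
top 69 [275. 188.] [0.565  0.0366 0.0718]
top 14 [293.5 191.3] [ 0.5566 -0.0146  0.0589]
side 29 [272.4 338.6] [0.4609 0.2519 0.043 ]
side 148 [262.6 361.4] [0.453  0.304  0.0474]
```

View pics/t4.png

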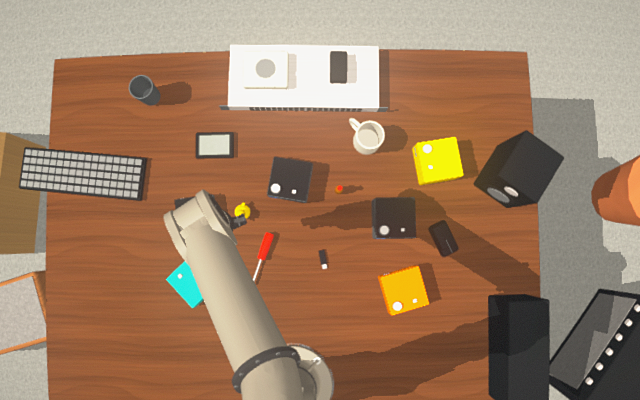

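The button at (262.6,361.4) in the side view is exactly where it was before the press, so it is back up. The top view shows nothing disturbed and the arm clear.

```bash
python3 -c "
from bench import r
print(r.hand_in())"
```

```text
the job is handed in; nothing more can be done
None
```

I pressed the tall PC's power button and then the low PC's. Both bottomed out at about 10 N and came back up. The arm then withdrew, nothing else appeared moved in the last pictures, and the job was handed in at about 9 s.

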